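# Reset the sliding divider of a cutlery tray

## Task

Make the cutlery tray's compartment with the pastry cutter as long as it will go: press down the dished pad in the middle of the sliding divider to free its grip on the rails, keep it pressed and push the divider fully home against the two steel stop blocks, then take the hand away so that the pad springs up and the divider grips there. Use the fingertips only: do not pinch the pad or divider, do not force the divider along while the pad is up, and leave the cutter, jar, spoon and stick blender as they lie.

Things in the scene. Friction and masses are not known exactly. Their poses are not given: they have to be found in the camera images.
- tray: open bamboo cutlery tray, 300 x 440 mm, 55 mm high, that does not shift. Origin: centre of its underside; own y along its long side, z up. A wall along it (own x = -55 mm) parts a narrow channel (-x side) from the wide bay (middle line at own x = +45 mm). Both walls of the bay carry an aluminium rail, 22 mm wide, top 59 mm above the worktop; the divider slides on them along the tray's own y
- divider (a joint): position of the sliding cross divider along the rails (m): grows towards the tray's own +y, reads 0.150 hard against the stop blocks; starts between 0 and 0.06. With the pad up, brake shoes under the rails hold it against about 10 N; with the pad pressed it slides at 2 to 3 N
- divider_bridge (a point): centre of the top face of the divider's aluminium bridge (right under the release pad), 68 mm above the worktop; axes as the tray's. The bridge is 212 mm long (own x) and 30 mm wide (own y), so its leading edge is 15 mm further towards the tray's own +y; below it a bamboo panel, 160 x 12 mm, crosses the bay
- release (a joint): how far the release pad is pressed down (m): 0 up, 0.008 bottomed. It starts to move at about 3.5 N, takes about 5 N at 5 mm and 6 N fully down. The brake lets go once the pad is 1 mm down; the pad springs back when let go
- pad (a point): middle of the dished top of the grey release pad on the divider's middle; 84 mm above the worktop while up, moves with the pad; axes as the tray's. Pad 64 mm across (own x), 68 mm along the rails (own y): a flat dish 44 mm long between two rounded ridges that run across, 10 mm high, 12 mm thick; a fingertip in the dish can push on the ridge ahead. Nothing near it stands above 94 mm
- stop_near (a point): middle of the face that meets the divider's bridge, 67 mm above the worktop, of the steel stop block on the inner wall's rail (own x = -49 mm). Each stop block is 18 x 12 x 16 mm and stands on its rail, top 75 mm above the worktop
- stop_far (a point): the same point of the stop block on the outer wall's rail (own x = +139 mm)
- spoon: spoon with a wooden handle, 260 mm long, lying in the tray's narrow channel; origin under its middle. Leave it
- cutter: round steel pastry cutter, 64 mm across and 40 mm high, standing in the bay on the side that the divider moves away from; origin under its centre. Leave it
- spice_jar: small amber jar, 42 mm across and 58 mm high, standing in the bay beyond the stop blocks; origin under its centre. Leave it
- stick_blender: white stick blender 380 mm long and 62 mm high, lying on the worktop along the tray's outer side away from the channel; origin under the joint of handle and shaft. Leave it
Things that resemble listed ones, but are neither listed nor needed, are in the scene too. Of the things like the spice_jar, leave any that is yellow; of the rest the larger one is meant.

How it is judged:
By the outcome, as a careful person would: the job done as asked, in the order asked, and still so for the second after the job is handed in, with the robot touching nothing.
It also fails if it takes over 35 s, if anything falls off the work surface, if the arm or the gripper's body presses on something with over 40 N, if the wrist force passes 120 N, or if a joint passes its speed limit or range.

## Robot

A 6-joint arm with a two-finger parallel gripper is mounted at the origin on the work surface. World frame = base frame: x ahead of the robot, y to its left, z up, the work surface at z = 0. Lengths are in m, angles in rad, forces in N, time in s.
With the tool pointing down it reaches from about 0.3 to 0.875 m from the base axis. Payload 6.4 kg.
Tool frame: the origin (TCP) lies midway between the tips of the shut fingers; the grasp point (between the pads) lies 19 mm behind it (ctrl.pinch_z is the distance from the TCP to the grasp point, in m); z points along the fingers, y is the line along which they close (so a half turn about z gives the same grasp; the last joint's range is limited). The gripper opens to 85 mm and grips with 20 to 120 N. Pads are 22 mm wide; open, the fingers measure 114 mm over their backs; the gripper's body (76 mm by 85 mm) begins 54 mm behind the grasp point. The pads swing forward as they close: fully open they stand 13 mm farther back than shut.
Start: joints at [0.97, 0.181, 1.607, -0, 1.354, -0.206], TCP at [0.221, 0.531, 0.211] pointing down, gripper open.
Joint ranges: [-2.99, 2.99], [-0.89, 2.07], [0.3, 2.58], [-1.14, 4.28], [0, 2.63], [-3.12, 3.12]. Speed limits (rad/s): [2.57, 2.57, 3.01, 3.14, 3.14, 3.14].

## Interface

Orientations are given as a unit quaternion [w, x, y, z].
In Python, from bench import ctrl gives the robot as it stands.
- The arm moves only by the tool apply_moves, never from a script. Its argument "moves" is a list of rows, each an object with "jaw": the opening, from 0 (shut) to 1 (fully open); "offset": the shift along the tool's x, y, z in mm, a list of three; "rot": the turn, a rotation vector about the tool's x, y, z in degrees, a list of three. In form: [{"jaw": jaw, "offset": [dx, dy, dz], "rot": [ax, ay, az]}, ...]. A call has exactly 5 rows; each row shifts and turns the commanded pose from where the row before left it, along the tool's axes as they then stand; what a row does not reach is not made up. A row lasts 1/8 s, in which the tool goes at most 62.5 mm and 10.7 degrees, less where a joint would pass 70% of its speed; a pose out of reach is approached as far as the arm can. A call is refused whole if a number of a shift passes 62.5 or a number of a turn 10.7, either way. A call with a gripper value outside its range is refused whole. The fingers move at their own pace and stop on an object; the grip force is fixed at half the most. Time passes only in rows, so rows that do not move let the fingers close, or fill a call up. It gives the time, the measured TCP pose, the force, the opening and the grip force at its end, in the units of the state.
- ctrl.get_obs(): the state, without advancing time (a new reading comes with each control period).
- ctrl.camera(name): name is "side" or "top"; returns (picture, depth): 480x640x3 uint8, red, green, blue; 480x640 float32, m along the optical axis (not along the pixel's ray), 0 where there is no reading.
- ctrl.camera_params(name): a dict with "K" (3x3 intrinsics, pixels), "dist" ([k1, k2, p1, p2, k3] as OpenCV has them; the pictures are not rectified), "cam_to_world" (4x4, takes a point from camera to world coordinates). Camera axes: x right, y down, z forward; pixel columns grow to the right and rows downward; lengths in m; the calibration is good to about 2 mm. A picture is of the moment at which its call begins. camera_params takes no time and is no camera call.
- ctrl.hand_in(): hands the job in; it is judged then, once.
Trained networks look in the newest picture that a camera, given by its name, has taken for a name from the list of things; names that differ only in an ending like _2 or _b are one class to them, and where a whole thing is asked for, a point or a joint stands for the part that bears it (a point fixed in the world has none). Each returns a list of dicts, best first, with "score" (0 to 1); they miss things now and then, are a little off and sometimes report something else, mostly with a low value. They report only what shows in the picture. A call takes as long as a camera call. They do not tell look-alikes from the thing itself.
- ctrl.outline_of(camera, target): "region" (480x640 bool, what is visible of it) and "position" ([column, row] in pixels, amid what is visible of it).
The state is a dict: "time_s": time; "q": joint angles; "dq": joint speeds; "joint_efforts": joint torques, N m; "eef_pos": TCP position; "eef_rot": TCP orientation; "wrist_force": force on the tool from outside, world axes, zero at the start; "torque": the same for the moment, N m; "opening": opening from 0.0 (shut) to 1.0 (fully open); "grasp_force": force on a finger pad.
Only numpy, scipy, OpenCV 4.12 (cv2) and the standard library are available. Lean on these libraries where they do the work, as an engineer would, in place of code of your own. Each camera call takes 0.05 s, during which the arm holds its last target. There are 200 camera calls.

## Working session

There is one attempt and no reset: what is moved stays moved. The work goes in short steps, Python scripts to look and compute and a tool call to move; the robot and the scene stay as the last step left them, time stands still between calls to the robot, and variables do not carry over. Pictures are saved under pics/ and viewed, at most 10 in all, crops included, and the job is handed in when it is done.

Besides the shell and the picture viewer there is one more tool, called after "Call:" as name(argument=value, ...), one argument or row to a line, values as JSON. apply_moves: Moves the arm, as the interface text tells. Its arguments: {"type":"object","properties":{"moves":{"type":"array"}},"required":["moves"]}

```bash
mkdir -p pics
cat > h.py <<'E'
import numpy as np,cv2
from bench import ctrl
def world(cam,uv,depth):
    p=ctrl.camera_params(cam);K=np.array(p["K"]);d=np.array(p["dist"]);T=np.array(p["cam_to_world"])
    n=cv2.undistortPoints(np.array(uv,float).reshape(-1,1,2),K,d)[:,0]
    z=np.array(depth,float).reshape(-1,1)
    return np.hstack([n*z,z,np.ones_like(z)])@T[:3].T
def region_world(cam,reg,depth):
    v,u=np.nonzero(reg&(depth>0)); return world(cam,np.c_[u,v],depth[v,u])
def proj(cam,P):
    p=ctrl.camera_params(cam);T=np.linalg.inv(np.array(p["cam_to_world"]))
    return cv2.projectPoints(np.array(P,float).reshape(-1,3),cv2.Rodrigues(T[:3,:3])[0],T[:3,3],np.array(p["K"]),np.array(p["dist"]))[0][:,0]
E
python3 - <<'E'
from h import *
for c in("top","side"):
    im,d=ctrl.camera(c);cv2.imwrite(f"pics/{c}0.png",im[...,::-1]);np.save(f"{c}0.npy",d)
    print(c,np.round(ctrl.camera_params(c)["cam_to_world"],3).tolist())
    for t in("pad","stop_near","stop_far","divider_bridge","tray","cutter","spice_jar","spoon","stick_blender"):
        for r in ctrl.outline_of(c,t)[:3]:
            W=region_world(c,r["region"],d)
            print(c,t,round(r["score"],2),np.round(r["position"]),len(W),np.round(np.median(W,0),3) if len(W) else "",np.round(np.percentile(W[:,2],95),3) if len(W) else "")
o=ctrl.get_obs();print(o["time_s"],o["eef_pos"],o["eef_rot"],o["wrist_force"])
E
```

```text
top [[-0.026, -0.984, 0.176, 0.406], [-1.0, 0.024, -0.014, 0.105], [0.009, -0.177, -0.984, 1.166], [0.0, 0.0, 0.0, 1.0]]
top pad 0.69 [353. 288.] 1138 [0.513 0.018 0.085] 0.095
top pad 0.29 [319. 304.] 30232 [0.49  0.08  0.009] 0.07
top stop_near 0.74 [322. 304.] 30491 [0.49  0.08  0.009] 0.07
top stop_far 0.9 [323. 303.] 30818 [0.49  0.08  0.009] 0.07
top divider_bridge 0.71 [351. 291.] 2320 [0.512 0.019 0.072] 0.094
top tray 0.85 [322. 302.] 30471 [0.491 0.08  0.009] 0.07
top tray 0.36 [350. 292.] 2451 [0.513 0.018 0.071] 0.094
top cutter 0.72 [411. 297.] 295 [ 0.491 -0.086  0.042] 0.05
top spice_jar 0.76 [169. 317.] 219 [0.466 0.392 0.039] 0.044
top spice_jar 0.69 [162. 266.] 431 [0.57  0.411 0.055] 0.061
top spice_jar 0.54 [240. 279.] 371 [0.539 0.241 0.064] 0.069
top spoon 0.9 [300. 349.] 1110 [0.394 0.124 0.022] 0.029
top stick_blender 0.96 [337. 208.] 3761 [0.686 0.036 0.05 ] 0.062
side [[0.759, -0.441, 0.48, 0.197], [-0.651, -0.52, 0.552, -0.368], [0.006, -0.732, -0.682, 0.673], [0.0, 0.0, 0.0, 1.0]]
side pad 0.56 [310. 289.] 1518 [0.513 0.016 0.086] 0.095
side stop_far 0.62 [281. 314.] 40634 [0.473 0.016 0.01 ] 0.07
side divider_bridge 0.56 [309. 298.] 4317 [0.506 0.016 0.069] 0.094
side tray 0.85 [281. 318.] 40779 [0.472 0.016 0.01 ] 0.07
side cutter 0.62 [346. 354.] 1389 [ 0.492 -0.086  0.033] 0.049
side spice_jar 0.87 [209. 184.] 526 [0.567 0.401 0.037] 0.059
side spice_jar 0.68 [246. 227.] 694 [0.538 0.23  0.045] 0.067
side spice_jar 0.53 [175. 212.] 300 [0.466 0.384 0.029] 0.043
side spoon 0.69 [218. 320.] 1624 [0.388 0.103 0.023] 0.029
side spoon 0.45 [281. 316.] 40669 [0.472 0.016 0.01 ] 0.07
side stick_blender 0.96 [393. 267.] 4627 [ 0.667 -0.012  0.048] 0.062
1.0 [0.22112232 0.53079044 0.21058383] [-1.86357018e-05  1.96105220e-01  9.80582858e-01  1.85037628e-06] [-0.25715097 -0.13078622  0.24256786]
```

View pics/top0.png

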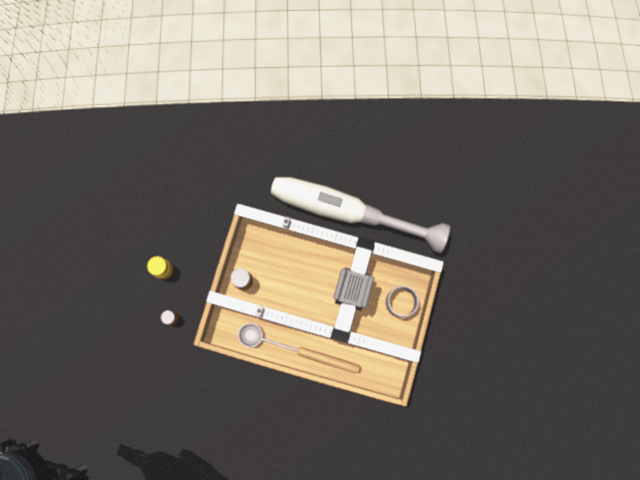

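View pics/side0.png

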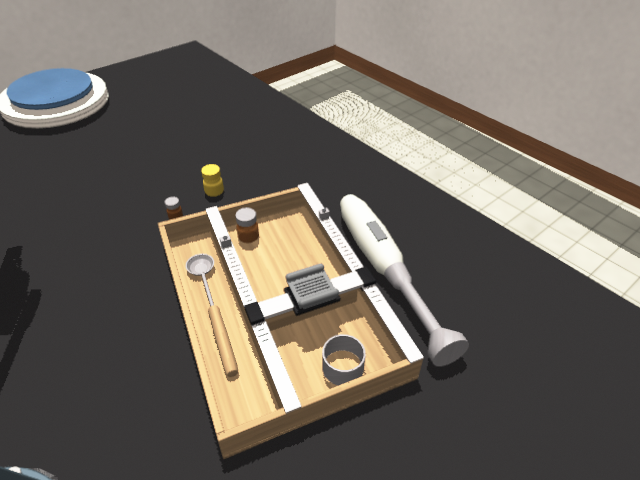

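The pictures agree with the detections. The tray's +y points left in the top view: stop blocks at about (287,223) and (261,311), pad at (353,288), cutter at (403,302), and the jar at (241,279) beyond the stops. Next I measure the rail axis, stops and pad in both views.

Run:
```python
from h import *
for c in("top","side"):
    im,_=ctrl.camera(c);d=np.median([ctrl.camera(c)[1] for _ in range(3)],0)
    r=ctrl.outline_of(c,"tray")[0]["region"]; r=cv2.dilate(r.astype(np.uint8),np.ones((5,5)))>0
    V,U=np.nonzero(r&(d>0));W=world(c,np.c_[U,V],d[V,U]);col=im[V,U].astype(int)
    rail=(abs(W[:,2]-.059)<.006)&(col.min(1)>170)
    # direction: maximise sharpness of the across-histogram
    best=max((( (np.histogram(W[rail]@[np.cos(a),np.sin(a),0],bins=np.arange(0,1,.003))[0].astype(float)**2).sum(),a) for a in np.radians(np.arange(-40,10,.25))))
    a=best[1];ex=np.array([np.cos(a),np.sin(a),0]);ey=np.array([-np.sin(a),np.cos(a),0])
    P=region_world(c,ctrl.outline_of(c,"pad")[0]["region"],d);P=P[P[:,2]>.078]
    print(c,"yaw",np.degrees(a),"rail z",np.median(W[rail],0)[2])
    X=W@ex;Y=W@ey
    h,e=np.histogram(X[rail],bins=np.arange(.2,.9,.005));print([(round(e[i],3),int(h[i])) for i in range(len(h)) if h[i]>60])
    for n,v in(("x",P@ex),("y",P@ey)):print("pad",n,np.percentile(v,[2,50,98]).round(4),(np.percentile(v,2)+np.percentile(v,98))/2)
    print("pad z",np.percentile(P[:,2],[5,30,50,95]).round(4))
    py=np.median(P@ey)
    s=(W[:,2]>.068)&(W[:,2]<.085)&(Y>py+.05)
    for k in(0,1):
        px=np.median(P@ex)
        m=s&((X>px) if k else (X<px))
        # exclude jar (middle)
        m&=abs(X-px)>.075
        print("stop",k,m.sum(),"x",np.percentile(X[m],[5,50,95]).round(4),"y",np.percentile(Y[m],[5,50,95]).round(4)) if m.any() else print("none")
    cm=(col.min(1)>170)&(W[:,2]>.063)&(W[:,2]<.074)&(abs(Y-py)<.03);
    print("bridge",cm.sum(),"y",np.percentile(Y[cm],[3,50,97]).round(4),"z",np.median(W[cm,2]).round(4))
    g=im.copy() if False else cv2.resize(im[190:410,180:460] if c=="top" else im[170:460,150:430],None,fx=2.5 if c=="top" else 2,fy=2.5 if c=="top" else 2,interpolation=cv2.INTER_CUBIC)
    cv2.imwrite(f"pics/{c}1.png",g[...,::-1])
```

```text
top yaw -17.5 rail z 0.058737823759709706
[(np.float64(0.38), 401), (np.float64(0.385), 483), (np.float64(0.39), 487), (np.float64(0.395), 480), (np.float64(0.4), 282), (np.float64(0.565), 187), (np.float64(0.57), 453), (np.float64(0.575), 446), (np.float64(0.58), 443), (np.float64(0.585), 448)]
pad x [0.4538 0.4843 0.5155] 0.48464471363302086
pad y [0.1397 0.1714 0.2043] 0.1719974241925456
pad z [0.082  0.0838 0.0849 0.0945]
stop 0 57 x [0.3842 0.392  0.3998] y [0.3339 0.3389 0.3446]
stop 1 57 x [0.5702 0.5784 0.587 ] y [0.3335 0.3386 0.3443]
bridge 785 y [0.1581 0.1723 0.1864] z 0.0678
side yaw -17.5 rail z 0.059385137763381834
[(np.float64(0.38), 317), (np.float64(0.385), 601), (np.float64(0.39), 592), (np.float64(0.395), 588), (np.float64(0.4), 491), (np.float64(0.57), 484), (np.float64(0.575), 494), (np.float64(0.58), 482), (np.float64(0.585), 467), (np.float64(0.59), 158)]
pad x [0.4552 0.4852 0.517 ] 0.4860829527088022
pad y [0.1363 0.1696 0.1993] 0.1677878869148003
pad z [0.0828 0.0846 0.0853 0.0947]
stop 0 78 x [0.3849 0.3928 0.4006] y [0.3301 0.3326 0.34  ]
stop 1 66 x [0.5717 0.5788 0.5876] y [0.3303 0.334  0.3412]
bridge 875 y [0.1563 0.1698 0.184 ] z 0.0684
```

View pics/top1.png

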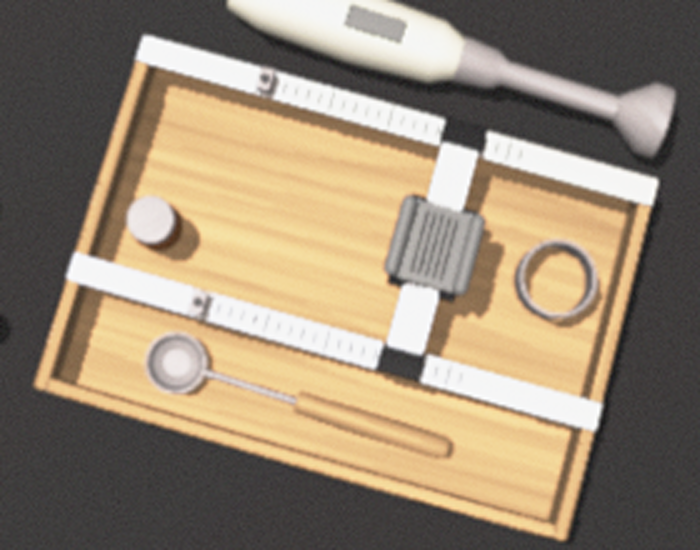

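Both views agree: yaw is −17.5°, the pad is at world (0.514, 0.016), the bridge is at z 0.068 and travel to the stops is about 146 mm. I'll work out the approach rows next: shut fingers, tool x along the tray's +y.

```bash
cat >> h.py <<'E'
from scipy.spatial.transform import Rotation as R
A=np.radians(-17.5);EX=np.array([np.cos(A),np.sin(A),0]);EY=np.array([-np.sin(A),np.cos(A),0]);EZ=np.array([0,0,1.])
def state():
    o=ctrl.get_obs();w,x,y,z=o["eef_rot"];r=R.from_quat([x,y,z,w]);p=np.array(o["eef_pos"]);f=np.array(o["wrist_force"])
    t=lambda v:np.round([v@EX,v@EY,v[2]],4)
    print("t",round(o["time_s"],2),"tray-axes pos",t(p),"force",t(f),"open",round(o["opening"],2)); return p,r
def rel(target,R1,n):
    "n equal rows from the present pose to target"
    p,r=state();dv=(r.inv()*R1).as_rotvec()/n
    for i in range(n):
        print(np.round(r.inv().apply((target-p)/n)*1000,1),np.round(np.degrees(dv),2)); r=r*R.from_rotvec(dv)
RT=R.from_matrix(np.c_[EY,EX,-EZ])
E
python3 -c "
from h import *
rel(.485*EX+.174*EY+.13*EZ,RT,10)"
```

```text
t 1.6 tray-axes pos [0.0513 0.5727 0.2106] force [ 0.0762 -0.4196  0.0227] open 1.0
[-46.8 -35.8   8.1] [-0.    0.    8.49]
[-51.5 -28.5   8.1] [-0.    0.    8.49]
[-55.2 -20.6   8.1] [-0.    0.    8.49]
[-57.6 -12.3   8.1] [-0.    0.    8.49]
[-58.8  -3.6   8.1] [-0.    0.    8.49]
[-58.7   5.1   8.1] [-0.    0.    8.49]
[-57.3  13.7   8.1] [-0.    0.    8.49]
[-54.6  22.    8.1] [-0.    0.    8.49]
[-50.8  29.8   8.1] [-0.    0.    8.49]
[-45.8  37.    8.1] [-0.    0.    8.49]
```

Call:
apply_moves(
  moves=[
    {"jaw": 0,"offset": [-47,-36,0],"rot": [0,0,8.5]},
    {"jaw": 0,"offset": [-51.5,-28.5,0],"rot": [0,0,8.5]},
    {"jaw": 0,"offset": [-55,-20.5,0],"rot": [0,0,8.5]},
    {"jaw": 0,"offset": [-57.5,-12.5,0],"rot": [0,0,8.5]},
    {"jaw": 0,"offset": [-59,-3.5,0],"rot": [0,0,8.5]},
  ],
)

```text
time_s: 2.22
eef_pos: [0.3687, 0.2737, 0.2109]
eef_rot: [0.0, 0.54, 0.842, 0.0]
wrist_force: [0.8, 0.2, 0.5]
opening: -0.001
grasp_force: 0.0
```

```bash
python3 -c "
from h import *
rel(.485*EX+.174*EY+.13*EZ,RT,5)"
```

```text
t 2.23 tray-axes pos [0.2693 0.3719 0.2109] force [0.7462 0.4072 0.4879] open -0.0
[-58.3   5.4  16.2] [ 0.01 -0.    8.42]
[-56.9  13.9  16.2] [ 0.01 -0.    8.42]
[-54.2  22.1  16.2] [ 0.01 -0.    8.42]
[-50.4  29.8  16.2] [ 0.01 -0.    8.42]
[-45.5  36.9  16.2] [ 0.01 -0.    8.42]
```

Call:
apply_moves(
  moves=[
    {"jaw": 0,"offset": [-58.5,5.5,10],"rot": [0,0,8.4]},
    {"jaw": 0,"offset": [-57,14,15],"rot": [0,0,8.4]},
    {"jaw": 0,"offset": [-54,22,15],"rot": [0,0,8.4]},
    {"jaw": 0,"offset": [-50.5,30,16],"rot": [0,0,8.4]},
    {"jaw": 0,"offset": [-45.5,37,16],"rot": [0,0,8.4]},
  ],
)

```text
time_s: 2.85
eef_pos: [0.5169, 0.0203, 0.1384]
eef_rot: [0.0, 0.806, 0.592, 0.0]
wrist_force: [0.9, 0.4, 0.9]
opening: 0.0
grasp_force: 0.0
```

```bash
python3 -c "
from h import *
rel(.485*EX+.174*EY+.1*EZ,RT,1)
im,d=ctrl.camera('side');cv2.imwrite('pics/s2.png',cv2.resize(im[170:370,200:420],None,fx=3,fy=3)[...,::-1])"
```

```text
t 2.85 tray-axes pos [0.4869 0.1748 0.1384] force [0.7074 0.5928 0.9385] open 0.0
[-0.8 -1.9 38.4] [ 0.05 -0.02  0.08]
```

View pics/s2.png

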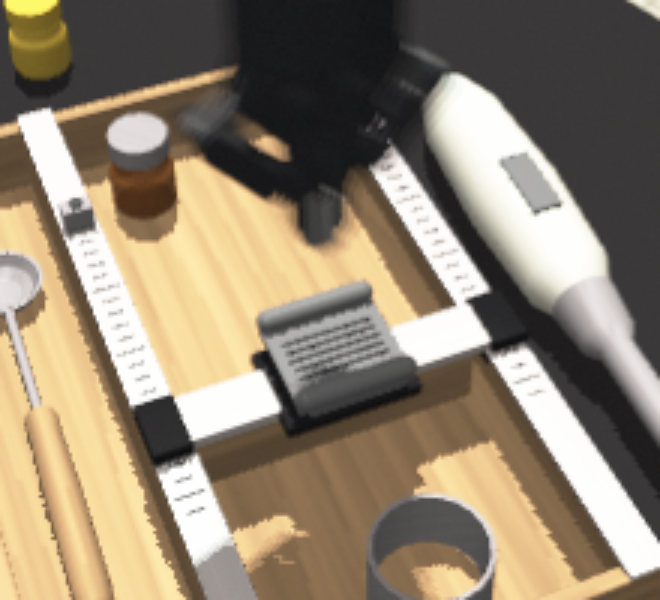

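The shut fingertips (crop ≈ (318,240)) hang above the pad's front part, nothing in the way. I go down to just above the dish.

Call:
apply_moves(
  moves=[
    {"jaw": 0,"offset": [-1,-2,15],"rot": [0,0,0]},
    {"jaw": 0,"offset": [0,0,15],"rot": [0,0,0]},
    {"jaw": 0,"offset": [0,0,10],"rot": [0,0,0]},
    {"jaw": 0,"offset": [0,0,0],"rot": [0,0,0]},
    {"jaw": 0,"offset": [0,0,0],"rot": [0,0,0]},
  ],
)

```text
time_s: 3.52
eef_pos: [0.514, 0.0224, 0.0991]
eef_rot: [0.0, 0.804, 0.594, 0.0]
wrist_force: [-0.4, -0.7, 0.0]
opening: 0.0
grasp_force: 0.0
```

```bash
python3 -c "
from h import *
rel(.485*EX+.174*EY+.085*EZ,RT,1)
im,d=ctrl.camera('side');cv2.imwrite('pics/s3.png',cv2.resize(im[220:340,240:380],None,fx=4,fy=4)[...,::-1])"
```

```text
t 3.52 tray-axes pos [0.4835 0.1759 0.0991] force [-0.166  -0.7821  0.0125] open 0.0
[-1.9  1.5 14.1] [ 0.05 -0.    0.45]
```

View pics/s3.png

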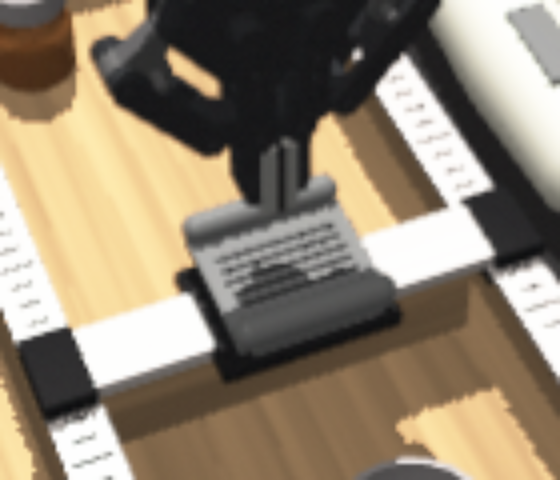

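The tip sits above the dish close to the front ridge. I shift 4 mm back for clearance, go down and press gently.

Call:
apply_moves(
  moves=[
    {"jaw": 0,"offset": [-4,1.5,3],"rot": [0,0,0]},
    {"jaw": 0,"offset": [0,0,6],"rot": [0,0,0.4]},
    {"jaw": 0,"offset": [0,0,4],"rot": [0,0,0]},
    {"jaw": 0,"offset": [0,0,3],"rot": [0,0,0]},
    {"jaw": 0,"offset": [0,0,0],"rot": [0,0,0]},
  ],
)

```text
time_s: 4.2
eef_pos: [0.5137, 0.0176, 0.0822]
eef_rot: [-0.0, 0.807, 0.591, -0.0]
wrist_force: [-0.2, 1.1, -0.2]
opening: 0.001
grasp_force: 0.0
```

```bash
python3 -c "
from h import *
state()"
```

```text
t 4.2 tray-axes pos [0.4846 0.1713 0.0822] force [-0.4912  0.9668 -0.1587] open 0.0
```

Call:
apply_moves(
  moves=[
    {"jaw": 0,"offset": [0,0,2],"rot": [0,0,0]},
    {"jaw": 0,"offset": [0,0,1],"rot": [0,0,0]},
    {"jaw": 0,"offset": [0,0,1],"rot": [0,0,0]},
    {"jaw": 0,"offset": [0,0,0],"rot": [0,0,0]},
    {"jaw": 0,"offset": [0,0,0],"rot": [0,0,0]},
  ],
)

```text
time_s: 4.82
eef_pos: [0.514, 0.0176, 0.0787]
eef_rot: [0.0, 0.807, 0.591, 0.0]
wrist_force: [0.0, 0.2, -1.1]
opening: 0.004
grasp_force: 0.0
```

```bash
python3 -c "
from h import *
state()"
```

```text
t 4.83 tray-axes pos [0.485  0.1713 0.0787] force [-0.0242  0.1986 -1.1203] open 0.0
```

```bash
cat >> h.py <<'E'
def padmeas():
    for c in("side","top"):
        im,d=ctrl.camera(c);L=ctrl.outline_of(c,"pad")
        if not L: print(c,"no pad");continue
        P=region_world(c,L[0]["region"],d);z=P[:,2];P=P[(z>.06)&(z<.105)]
        y=P@EY;yr=np.percentile(y,2);rear=P[(y>yr+.002)&(y<yr+.012)]
        B=ctrl.outline_of(c,"divider_bridge");
        print(c,round(L[0]["score"],2),"pad y",np.percentile(y,[2,98]).round(4),"rear ridge z",np.percentile(rear[:,2],[50,90]).round(4))
E
python3 -c "
from h import *
padmeas()
for i in range(4): state();im,d=ctrl.camera('side')
cv2.imwrite('pics/s4.png',cv2.resize(im[220:340,240:380],None,fx=4,fy=4)[...,::-1])"
```

```text
side 0.95 pad y [0.136  0.1965] rear ridge z [0.0935 0.0953]
top no pad
t 5.08 tray-axes pos [0.4849 0.1713 0.0786] force [-0.3336  0.0745 -0.3743] open -0.0
t 5.12 tray-axes pos [0.4849 0.1713 0.0786] force [-0.092  -0.5113 -0.6312] open 0.0
t 5.17 tray-axes pos [0.4849 0.1713 0.0786] force [-0.188  -0.1015 -0.759 ] open -0.0
t 5.22 tray-axes pos [0.4849 0.1713 0.0786] force [ 0.6695 -0.5899 -0.3284] open -0.0
```

View pics/s4.png

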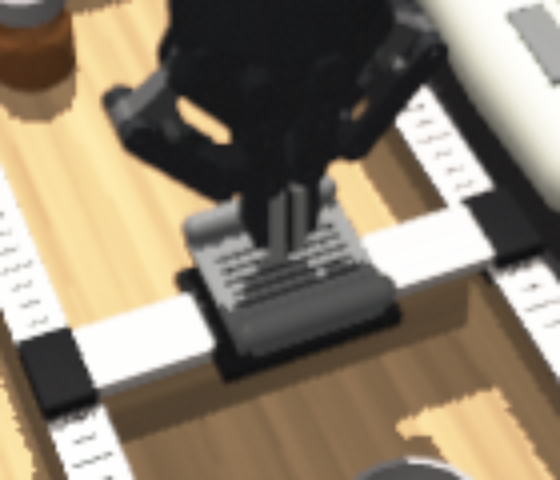

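The tips are in the dish (crop ≈ (288,255)) but the pad is still up, and there's no force. I go on down in small steps.

Call:
apply_moves(
  moves=[
    {"jaw": 0,"offset": [0,0,1.5],"rot": [0,0,0]},
    {"jaw": 0,"offset": [0,0,1.5],"rot": [0,0,0]},
    {"jaw": 0,"offset": [0,0,1],"rot": [0,0,0]},
    {"jaw": 0,"offset": [0,0,0],"rot": [0,0,0]},
    {"jaw": 0,"offset": [0,0,0],"rot": [0,0,0]},
  ],
)

```text
time_s: 5.9
eef_pos: [0.514, 0.0176, 0.0746]
eef_rot: [-0.0, 0.807, 0.591, 0.0]
wrist_force: [-0.6, 0.3, -0.3]
opening: 0.003
grasp_force: 0.0
```

```bash
python3 -c "
from h import *
padmeas();state();padmeas();state()"
```

```text
side 0.93 pad y [0.1361 0.1962] rear ridge z [0.0938 0.0953]
top 0.62 pad y [0.1405 0.1998] rear ridge z [0.0917 0.0951]
t 6.2 tray-axes pos [0.4849 0.1713 0.0746] force [0.158  0.2578 0.0812] open 0.0
side 0.79 pad y [0.136  0.1966] rear ridge z [0.0932 0.0951]
top 0.62 pad y [0.1391 0.1999] rear ridge z [0.0925 0.0951]
t 6.5 tray-axes pos [0.4849 0.1713 0.0746] force [ 0.9561 -0.6913  0.5478] open 0.0
```

Call:
apply_moves(
  moves=[
    {"jaw": 0,"offset": [0,0,1.5],"rot": [0,0,0]},
    {"jaw": 0,"offset": [0,0,1.5],"rot": [0,0,0]},
    {"jaw": 0,"offset": [0,0,1],"rot": [0,0,0]},
    {"jaw": 0,"offset": [0,0,0],"rot": [0,0,0]},
    {"jaw": 0,"offset": [0,0,0],"rot": [0,0,0]},
  ],
)

```text
time_s: 7.12
eef_pos: [0.514, 0.0175, 0.0706]
eef_rot: [0.0, 0.807, 0.591, 0.0]
wrist_force: [0.3, 0.3, 0.3]
opening: 0.003
grasp_force: 0.0
```

```bash
python3 -c "
from h import *
padmeas();state();
im,d=ctrl.camera('side');state()
cv2.imwrite('pics/s5.png',cv2.resize(im[220:340,240:380],None,fx=4,fy=4)[...,::-1])"
```

```text
side 0.9 pad y [0.136  0.1962] rear ridge z [0.0935 0.0952]
top 0.48 pad y [0.1402 0.2   ] rear ridge z [0.0923 0.0954]
t 7.42 tray-axes pos [0.4849 0.1713 0.0706] force [ 0.4808 -0.1597  0.5472] open 0.0
t 7.47 tray-axes pos [0.4849 0.1713 0.0706] force [-0.1351  0.6824  0.8538] open -0.0
```

View pics/s5.png

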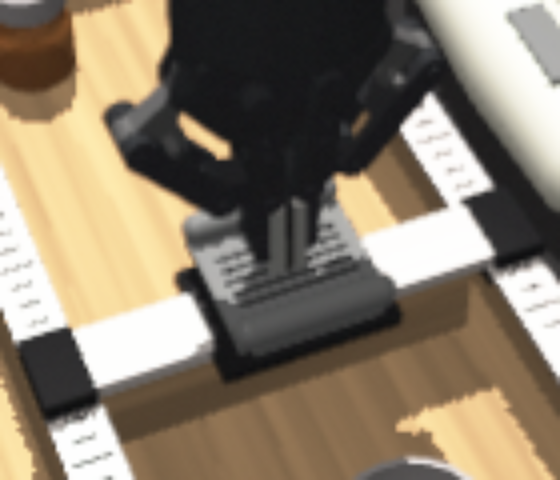

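```bash
python3 -c "
from h import *
for y in(.160,.1713):
  for z in(.0706,.084,.09):print(y,z,((proj('side',.485*EX+y*EY+z*EZ)-[240,220])*4).round())
im,d=ctrl.camera('side')
u,v=310,0
for v in range(270,298,2):
  p=world('side',[[311,v]],[d[v,311]])[0];print(v,(v-220)*4,np.round([p@EX,p@EY,p[2]],4))
"
```

```text
0.16 0.0706 [[290. 307.]]
0.16 0.084 [[290. 285.]]
0.16 0.09 [[290. 275.]]
0.1713 0.0706 [[279. 287.]]
0.1713 0.084 [[279. 264.]]
0.1713 0.09 [[279. 254.]]
270 200 [0.4843 0.1638 0.1292]
272 208 [0.4823 0.159  0.1306]
274 216 [0.4827 0.1599 0.1251]
276 224 [0.4828 0.1603 0.1201]
278 232 [0.483  0.1607 0.1152]
280 240 [0.4822 0.159  0.1128]
282 248 [0.4826 0.1598 0.1071]
284 256 [0.4823 0.1593 0.1032]
286 264 [0.4829 0.1607 0.0968]
288 272 [0.4853 0.1667 0.0844]
290 280 [0.4834 0.1621 0.0855]
292 288 [0.4821 0.159  0.0848]
294 296 [0.4807 0.1555 0.0846]
296 304 [0.4764 0.1451 0.0936]
```

The depth reading puts the real fingertips at about z 0.091, some 20 mm above the reported TCP. So contact is about 7 mm further down.

Call:
apply_moves(
  moves=[
    {"jaw": 0,"offset": [0,0,2],"rot": [0,0,0]},
    {"jaw": 0,"offset": [0,0,2],"rot": [0,0,0]},
    {"jaw": 0,"offset": [0,0,2],"rot": [0,0,0]},
    {"jaw": 0,"offset": [0,0,0],"rot": [0,0,0]},
    {"jaw": 0,"offset": [0,0,0],"rot": [0,0,0]},
  ],
)

```text
time_s: 8.15
eef_pos: [0.514, 0.0175, 0.0646]
eef_rot: [-0.0, 0.807, 0.591, -0.0]
wrist_force: [-0.2, 0.4, 0.2]
opening: -0.001
grasp_force: 0.0
```

```bash
python3 -c "
from h import *
state();padmeas();state()"
```

```text
t 8.15 tray-axes pos [0.4849 0.1713 0.0646] force [-0.3619  0.3212  0.2034] open -0.0
side 0.57 pad y [0.136  0.1946] rear ridge z [0.0935 0.0953]
top no pad
t 8.4 tray-axes pos [0.485  0.1713 0.0647] force [ 0.2024 -1.5156 -0.1885] open -0.0
```

Call:
apply_moves(
  moves=[
    {"jaw": 0,"offset": [0,0,1.5],"rot": [0,0,0]},
    {"jaw": 0,"offset": [0,0,1.5],"rot": [0,0,0]},
    {"jaw": 0,"offset": [0,0,1],"rot": [0,0,0]},
    {"jaw": 0,"offset": [0,0,0],"rot": [0,0,0]},
    {"jaw": 0,"offset": [0,0,0],"rot": [0,0,0]},
  ],
)

```text
time_s: 9.02
eef_pos: [0.5142, 0.0175, 0.0608]
eef_rot: [0.0, 0.807, 0.591, 0.0]
wrist_force: [-0.9, 0.2, 3.0]
opening: 0.006
grasp_force: 1.4
```

```bash
python3 -c "
from h import *
state();padmeas();state()"
```

```text
t 9.03 tray-axes pos [0.4851 0.1713 0.0608] force [-0.9159 -0.1005  2.9677] open 0.01
side 0.88 pad y [0.1361 0.1945] rear ridge z [0.0908 0.0924]
top 0.53 pad y [0.1405 0.1996] rear ridge z [0.0883 0.0929]
t 9.32 tray-axes pos [0.4851 0.1713 0.0607] force [0.2443 0.1447 2.9706] open -0.0
```

Contact: the pad is about 2.5 mm down with 3 N on it. I press 3 mm further and then start pushing.

Call:
apply_moves(
  moves=[
    {"jaw": 0,"offset": [0,0,1.5],"rot": [0,0,0]},
    {"jaw": 0,"offset": [0,0,1.5],"rot": [0,0,0]},
    {"jaw": 0,"offset": [0,0,0],"rot": [0,0,0]},
    {"jaw": 0,"offset": [4,0,0],"rot": [0,0,0]},
    {"jaw": 0,"offset": [4,0,0],"rot": [0,0,0]},
  ],
)

```text
time_s: 9.95
eef_pos: [0.5165, 0.0251, 0.0577]
eef_rot: [0.0, 0.807, 0.591, -0.0]
wrist_force: [-0.1, -2.4, 3.9]
opening: 0.0
grasp_force: 2.1
```

```bash
python3 -c "
from h import *
state();padmeas();p,r=state();print(r.inv().apply(EY),(r.inv()*RT).as_rotvec(True))"
```

```text
t 9.95 tray-axes pos [0.4851 0.1793 0.0577] force [ 0.6276 -2.3689  3.9388] open 0.0
side 0.89 pad y [0.1438 0.2019] rear ridge z [0.0874 0.0891]
top 0.67 pad y [0.1479 0.2104] rear ridge z [0.086  0.0883]
t 10.25 tray-axes pos [0.4851 0.1797 0.0577] force [0.6057 1.4292 4.6967] open -0.0
[ 9.99999697e-01 -3.51307344e-04  6.95340389e-04] [ 0.0250492  -0.03984447 -0.02011972]
```

The divider moves with the pad (8 mm so far) while pressed about 6 mm. I push on.

Call:
apply_moves(
  moves=[
    {"jaw": 0,"offset": [8,0,0],"rot": [0,0,0]},
    {"jaw": 0,"offset": [12,0,0],"rot": [0,0,0]},
    {"jaw": 0,"offset": [12,0,0],"rot": [0,0,0]},
    {"jaw": 0,"offset": [12,0,0],"rot": [0,0,0]},
    {"jaw": 0,"offset": [12,0,0],"rot": [0,0,0]},
  ],
)

```text
time_s: 10.88
eef_pos: [0.5336, 0.0795, 0.0576]
eef_rot: [0.0, 0.806, 0.591, 0.0]
wrist_force: [1.7, -2.3, 3.8]
opening: 0.0
grasp_force: 2.1
```

Call:
apply_moves(
  moves=[
    {"jaw": 0,"offset": [12,0,0],"rot": [0,0,0]},
    {"jaw": 0,"offset": [12,0,0],"rot": [0,0,0]},
    {"jaw": 0,"offset": [12,0,0],"rot": [0,0,0]},
    {"jaw": 0,"offset": [12,0,0],"rot": [0,0,0]},
    {"jaw": 0,"offset": [8,0,0],"rot": [0,0,0]},
  ],
)

```text
time_s: 11.5
eef_pos: [0.5503, 0.1328, 0.0576]
eef_rot: [0.0, 0.806, 0.591, 0.0]
wrist_force: [1.9, -3.0, 4.4]
opening: 0.001
grasp_force: 2.1
```

```bash
python3 -c "
from h import *
state();padmeas();p,r=state();print((r.inv()*RT).as_rotvec(True))"
```

```text
t 11.5 tray-axes pos [0.4849 0.2921 0.0576] force [ 2.716  -2.3369  4.3946] open 0.0
side 0.65 pad y [0.2561 0.3164] rear ridge z [0.0866 0.0888]
top 0.72 pad y [0.2593 0.3223] rear ridge z [0.0866 0.0899]
t 11.8 tray-axes pos [0.4849 0.2916 0.0577] force [1.7142 1.5279 4.5567] open 0.0
[ 0.00908173 -0.04294156 -0.02829197]
```

Call:
apply_moves(
  moves=[
    {"jaw": 0,"offset": [6,0,0],"rot": [0,0,0]},
    {"jaw": 0,"offset": [6,0,0],"rot": [0,0,0]},
    {"jaw": 0,"offset": [4,0,0],"rot": [0,0,0]},
    {"jaw": 0,"offset": [3,0,0],"rot": [0,0,0]},
    {"jaw": 0,"offset": [3,0,0],"rot": [0,0,0]},
  ],
)

```text
time_s: 12.42
eef_pos: [0.5567, 0.1531, 0.0575]
eef_rot: [0.0, 0.807, 0.591, -0.0]
wrist_force: [1.7, -2.6, 4.4]
opening: 0.001
grasp_force: 2.1
```

Call:
apply_moves(
  moves=[
    {"jaw": 0,"offset": [2,0,0],"rot": [0,0,0]},
    {"jaw": 0,"offset": [2,0,0],"rot": [0,0,0]},
    {"jaw": 0,"offset": [1.5,0,0],"rot": [0,0,0]},
    {"jaw": 0,"offset": [1.5,0,0],"rot": [0,0,0]},
    {"jaw": 0,"offset": [1.5,0,0],"rot": [0,0,0]},
  ],
)

```text
time_s: 13.05
eef_pos: [0.5588, 0.1611, 0.0573]
eef_rot: [-0.0, 0.807, 0.591, -0.0]
wrist_force: [-1.1, -4.2, 4.3]
opening: 0.001
grasp_force: 2.1
```

```bash
python3 -c "
from h import *
state();padmeas();p,r=state();print((r.inv()*RT).as_rotvec(True))"
```

```text
t 13.05 tray-axes pos [0.4845 0.3217 0.0573] force [ 0.2215 -4.3737  4.3298] open 0.0Traceback (most recent call last):
  File "<string>", line 3, in <module>
    state();padmeas();p,r=state();print((r.inv()*RT).as_rotvec(True))
            ~~~~~~~^^
  File "h.py", line 30, in padmeas
    y=P@EY;yr=np.percentile(y,2);rear=P[(y>yr+.002)&(y<yr+.012)]
              ~~~~~~~~~~~~~^^^^^
    return _quantile_unchecked(
        a, q, axis, out, overwrite_input, method, keepdims, weights)
    return _ureduce(a,
                    func=_quantile_ureduce_func,
    ...<5 lines>...
                    overwrite_input=overwrite_input,
                    method=method)
    r = func(a, **kwargs)
    result = _quantile(arr,
                       quantiles=q,
    ...<2 lines>...
                       out=out,
                       weights=wgt)
    slices_having_nans = np.isnan(arr[-1, ...])
                                  ~~~^^^^^^^^^
IndexError: index -1 is out of bounds for axis 0 with size 0
```

```bash
python3 -c "
from h import *
im,d=ctrl.camera('side');state()
for c in('side',):
  P=region_world(c,ctrl.outline_of(c,'divider_bridge')[0]['region'],d);P=P[(abs(P[:,2]-.068)<.003)];print('bridge y',np.percentile(P@EY,[3,50,97]).round(4))
cv2.imwrite('pics/s6.png',cv2.resize(im[170:310,205:365],None,fx=4,fy=4,interpolation=cv2.INTER_CUBIC)[...,::-1])"
```

```text
t 13.2 tray-axes pos [0.4845 0.3219 0.0574] force [-1.2242 -2.9965  4.4738] open 0.0
bridge y [0.2887 0.3122 0.3301]
```

View pics/s6.png

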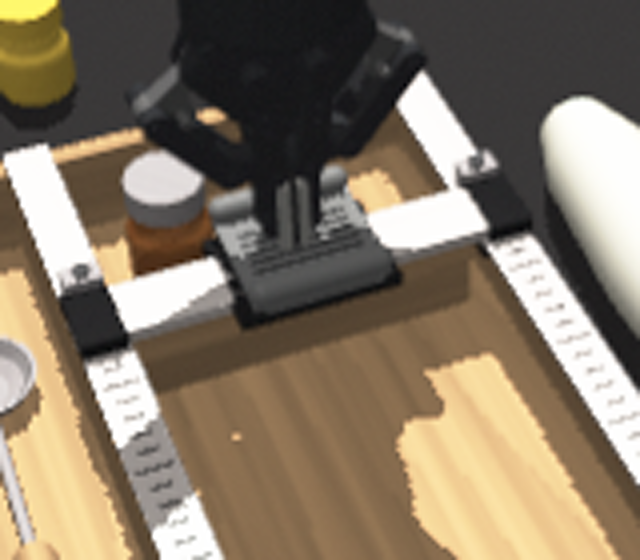

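The shoes touch both stop blocks (crop (85,290) and (480,185)). I make sure with a bit more push towards the ridge, with the pad still pressed.

Call:
apply_moves(
  moves=[
    {"jaw": 0,"offset": [1,0,0],"rot": [0,0,0]},
    {"jaw": 0,"offset": [1,0,0],"rot": [0,0,0]},
    {"jaw": 0,"offset": [1,0,0],"rot": [0,0,0]},
    {"jaw": 0,"offset": [0,0,0],"rot": [0,0,0]},
    {"jaw": 0,"offset": [0,0,0],"rot": [0,0,0]},
  ],
)

```text
time_s: 13.88
eef_pos: [0.5603, 0.164, 0.0576]
eef_rot: [-0.0, 0.807, 0.591, 0.0]
wrist_force: [-1.3, -1.7, 4.8]
opening: -0.001
grasp_force: 2.1
```

```bash
python3 -c "
from h import *
state()
im,d=ctrl.camera('side');state();im,d=ctrl.camera('side');state()
c='side'
P=region_world(c,ctrl.outline_of(c,'divider_bridge')[0]['region'],d);P=P[(abs(P[:,2]-.068)<.003)];print('bridge y',np.percentile(P@EY,[3,50,97]).round(4))"
```

```text
t 13.88 tray-axes pos [0.485  0.3249 0.0576] force [-0.7277 -2.0184  4.764 ] open -0.0
t 13.93 tray-axes pos [0.485  0.3249 0.0576] force [-0.1446 -2.4429  3.6641] open -0.0
t 13.97 tray-axes pos [0.485  0.3249 0.0576] force [-0.9892 -2.4938  4.8403] open 0.0
bridge y [0.2887 0.3127 0.3311]
```

Call:
apply_moves(
  moves=[
    {"jaw": 0,"offset": [1,0,0],"rot": [0,0,0]},
    {"jaw": 0,"offset": [1,0,0],"rot": [0,0,0]},
    {"jaw": 0,"offset": [1,0,0],"rot": [0,0,0]},
    {"jaw": 0,"offset": [0,0,0],"rot": [0,0,0]},
    {"jaw": 0,"offset": [0,0,0],"rot": [0,0,0]},
  ],
)

```text
time_s: 14.65
eef_pos: [0.5612, 0.1668, 0.0576]
eef_rot: [0.0, 0.807, 0.591, 0.0]
wrist_force: [-0.4, -2.4, 3.8]
opening: -0.001
grasp_force: 2.5
```

Call:
apply_moves(
  moves=[
    {"jaw": 0,"offset": [1,0,0],"rot": [0,0,0]},
    {"jaw": 0,"offset": [1,0,0],"rot": [0,0,0]},
    {"jaw": 0,"offset": [1,0,0],"rot": [0,0,0]},
    {"jaw": 0,"offset": [0,0,0],"rot": [0,0,0]},
    {"jaw": 0,"offset": [0,0,0],"rot": [0,0,0]},
  ],
)

```text
time_s: 15.28
eef_pos: [0.5612, 0.1672, 0.057]
eef_rot: [0.001, 0.807, 0.591, -0.002]
wrist_force: [-2.2, -13.0, 4.7]
opening: -0.005
grasp_force: 7.4
```

```bash
python3 -c "
from h import *
state()
im,d=ctrl.camera('side');state();im,d=ctrl.camera('side');state()
c='side'
P=region_world(c,ctrl.outline_of(c,'divider_bridge')[0]['region'],d);P=P[(abs(P[:,2]-.068)<.003)];print('bridge y',np.percentile(P@EY,[3,50,97]).round(4))"
```

```text
t 15.28 tray-axes pos [0.4849 0.3283 0.057 ] force [  1.7804 -13.082    4.7265] open -0.01
t 15.32 tray-axes pos [0.4849 0.3283 0.057 ] force [  1.8892 -12.8541   4.0802] open -0.0
t 15.38 tray-axes pos [0.4849 0.3283 0.0571] force [  2.3572 -11.4798   4.4957] open 0.0
bridge y [0.2883 0.3123 0.3308]
```

13 N on the ridge and no further motion, so it is home. I ease the push slightly while keeping some forward force, then lift straight up.

Call:
apply_moves(
  moves=[
    {"jaw": 0,"offset": [-1.5,0,0],"rot": [0,0,0]},
    {"jaw": 0,"offset": [0,0,-3],"rot": [0,0,0]},
    {"jaw": 0,"offset": [0,0,-4],"rot": [0,0,0]},
    {"jaw": 0,"offset": [0,0,-6],"rot": [0,0,0]},
    {"jaw": 0,"offset": [0,0,-10],"rot": [0,0,0]},
  ],
)

```text
time_s: 16.05
eef_pos: [0.5607, 0.1687, 0.08]
eef_rot: [-0.001, 0.807, 0.591, -0.0]
wrist_force: [-0.2, -0.5, -0.4]
opening: -0.002
grasp_force: 0.0
```

Call:
apply_moves(
  moves=[
    {"jaw": 0,"offset": [0,0,-15],"rot": [0,0,0]},
    {"jaw": 0,"offset": [0,0,-30],"rot": [0,0,0]},
    {"jaw": 0,"offset": [-20,0,-40],"rot": [0,0,0]},
    {"jaw": 0,"offset": [-40,0,-40],"rot": [0,0,0]},
    {"jaw": 0,"offset": [-40,0,0],"rot": [0,0,0]},
  ],
)

```text
time_s: 16.68
eef_pos: [0.5338, 0.0724, 0.2108]
eef_rot: [0.003, 0.806, 0.592, 0.004]
wrist_force: [-0.4, -0.1, -0.2]
opening: -0.002
grasp_force: 0.0
```

```bash
python3 -c "
from h import *
state();im,d=ctrl.camera('side')
c='side'
P=region_world(c,ctrl.outline_of(c,'divider_bridge')[0]['region'],d);P=P[(abs(P[:,2]-.068)<.003)];print('bridge y',np.percentile(P@EY,[3,50,97]).round(4))
padmeas();state()
cv2.imwrite('pics/s7.png',cv2.resize(im[150:430,150:430],None,fx=2,fy=2,interpolation=cv2.INTER_CUBIC)[...,::-1])"
```

```text
t 16.68 tray-axes pos [0.4874 0.2296 0.2108] force [-0.3536 -0.2084 -0.2387] open -0.0
bridge y [0.288  0.3108 0.3304]
side 0.88 pad y [0.2815 0.3447] rear ridge z [0.0926 0.0952]
top 0.93 pad y [0.3257 0.3505] rear ridge z [0.0844 0.0866]
t 17.07 tray-axes pos [0.4846 0.2303 0.2053] force [-0.0924  0.1836  0.1957] open -0.0
```

View pics/s7.png

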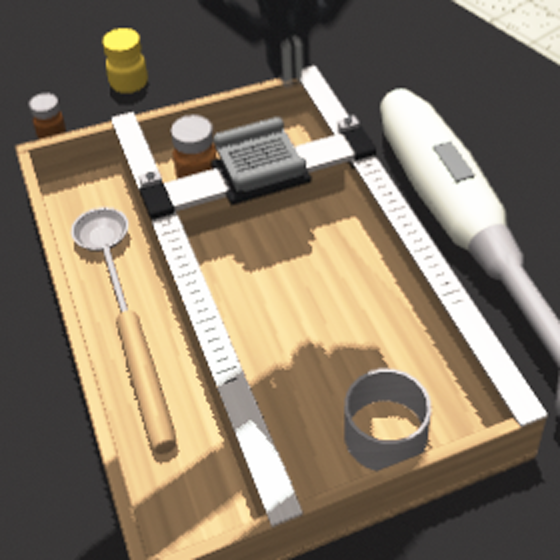

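The divider is against both stops (crop (158,190), (350,130)), the pad is up with its ridge at 95 mm, the other things are undisturbed and the arm is clear. I hand in.

```bash
python3 -c "
from bench import ctrl
print(ctrl.hand_in())"
```

```text
the job is handed in; nothing more can be done
None
```

The divider is fully home against both stop blocks with the pad sprung up and gripping; the cutter, jar, spoon and blender were left where they lay, and the job was handed in at about 17 s.

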